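Hold a crate rail in the marking jig

ROBOT

A 7-joint arm with a two-finger parallel gripper is mounted at the origin on the work surface. World frame = base frame: x ahead of the robot, y to its left, z up, the work surface at z = 0. Lengths are in m, angles in rad, forces in N, time in s.
With the tool pointing down it reaches from about 0.425 to 0.875 m from the base axis. Payload 4.7 kg.
Tool frame: the origin (TCP) lies midway between the tips of the shut fingers; the grasp point (between the pads) lies ctrl.grasp_offset behind it (ctrl.grasp_offset is the distance from the TCP to the grasp point, in m); z points along the fingers, y is the line along which they close (so a half turn about z gives the same grasp; the last joint's range is limited). The gripper opens to 87 mm and grips with 3 to 60 N. Pads are 19 mm wide; open, the fingers measure 117 mm over their backs; the gripper's body (75 mm by 190 mm) begins 51 mm behind the grasp point.
Start: joints at [1.185, 0.321, -0.07, 1.45, 0.023, 1.371, -0.057], TCP at [0.253, -0.599, 0.223] pointing down, gripper open.
Joint ranges: [-2.86, 2.86], [-0.3, 2.09], [-1.38, 1.24], [0.06, 2.45], [-1.56, 4.7], [0.09, 2.05], [-2.69, 2.69]. Speed limits (rad/s): [2.57, 2.57, 3.14, 3.14, 3.14, 3.14, 3.14].

INTERFACE

Orientations are given as a rotation vector (axis times angle).
In Python, from bench import ctrl gives the robot as it stands. The module is installed in compiled form; this text tells all that it offers.
- The arm moves only by the tool jog_arm, never from a script. Its argument "moves" is one flat list of numbers, 7 for each row, row after row: the shift along the tool's x, y, z in units of 30 cm (1.0 is 30 cm), then the turn, a rotation vector about the tool's x, y, z in units of 60 degrees (1.0 is 60 degrees), then the gripper's target within -1 to 1 (fully open at 1, half-way at 0, shut at -1). In form: [x, y, z, wx, wy, wz, fingers, x, y, z, wx, wy, wz, fingers, ...]. A call has exactly 8 rows; each row is the pose to reach, as a shift and turn from the pose commanded when the call began, along the tool's axes at that moment; what a row does not reach only later rows make up. A row lasts 1/8 s, in which the tool goes at most 62.5 mm and 10.7 degrees, less where a joint would pass 70% of its speed; a pose out of reach is approached as far as the arm can. A call with a number of a shift or a turn outside -1 to 1 is refused whole. A call with a gripper value outside its range is refused whole. The fingers move at their own pace and stop on an object; "newtons" is the grip in N (left out, the last holds). Time passes only in rows, so rows that repeat a pose let the fingers close, or fill a call up. It gives the time, the measured TCP pose, the force, the opening and the grip force at its end, in the units of the state.
- ctrl.get_state(): the state, without advancing time (a new reading comes with each control period).
- ctrl.get_image(name): name is "scene" or "top" or "wrist"; returns a dict with "pixels" (420x560x3 uint8, red, green, blue), "fx", "fy", "cx", "cy" (pixels), "xyz" and "rotation" of the camera in the world; the wrist camera has in their place "tool_from_camera" (4x4, takes a point from camera to tool coordinates, whose origin is the TCP and whose axes are the flange's). Camera axes: x right, y up, looking along -z (the intrinsics and any distortion apply to the point x, -y, -z); pixel columns grow to the right and rows downward; lengths in m; the calibration is good to about 2 mm. A picture is of the moment at which its call begins: read the wrist's pose just before it. There is no depth.
- ctrl.close_job(): hands the job in; it is judged then, once.
The state is a dict: "time": time; "joint_positions": joint angles; "qd": joint speeds; "joint_torque": joint torques, N m; "position": TCP position; "tool_rot": TCP orientation; "ft_force": force on the tool from outside, world axes, zero at the start; "torque": the same for the moment, N m; "grip_width": opening from 0.0 (shut) to 1.0 (fully open); "grip_force": force on a finger pad.
Only numpy, scipy, OpenCV 4.12 (cv2) and the standard library are available. Lean on these libraries where they do the work, as an engineer would, in place of code of your own. Each camera call takes 0.05 s, during which the arm holds its last target. There are 200 camera calls.

TASK

Get a wooden crate rail ready for its mark: first turn the dial on top of the coder until its pointer stands at the raised index mark, then lay the rebated rail flat on the jig's bed with its tall face towards the fence and its end up against the stop. Finish by pushing diagonally into the step of the rail with the fingers, so that it is pressed firmly against the fence and down on the bed at once (about 15 N towards the fence and 8 N down), and end the job still holding that push. Leave the dial set and the bottles and other things standing where they are.

Things in the scene. Friction and masses are not known exactly. Their poses are not given: they have to be found in the camera images.
- jig: (all sizes in this list are in mm) the marking jig, fixed to the counter, at a different place and yaw each time. Origin on the counter; x points from the open loading side (nearer the robot) towards the fence and coder, y along the fence, z up. Rigid. Grey coder box behind the fence: x 95 to 205, y -70 to 70, top at 87 above the counter.
- bed: aluminium bed plate of the jig, fixed, same origin and axes as the jig: x -100 to 50, y -120 to 120, 12 thick, so its top is 12 above the counter. The rail slides on it with a friction coefficient of 0.5 to 0.7, so pressing down takes up part of a push towards the fence.
- fence: dark steel fence along the far edge of the bed, fixed, 20 thick, 220 long (y -110 to 110), 45 high above the bed, with a print window 50 wide in its middle. Origin on the bed's top, in the plane of its working face (jig x = 50, y = 0); its working face looks to -x of the jig; axes as the jig.
- corner (a point): the corner on the bed's top where fence face and stop face meet (jig x = 50, y = 75, z = 12), axes as the jig. The fixed steel stop block runs from here 100 out from the fence along -x, 25 thick towards +y, 30 high; its working face looks to -y.
- dial (a joint): angle of the dial on top of the coder, rad, 0 to 2.2; it grows as the dial turns clockwise seen from above; at 0 the pointer stands 0.65 rad to the left (towards +y) of jig x. It turns with light friction (0.05 N m) and stays where it is left.
- dial_grip (a point): the dial's axis at the middle of its grip bar, 22 above the dial's foot (which is 87 above the counter); x is the direction in which the pointer points, z up. Grip bar 14 wide, 42 long along x (from -23 to +19), from 8 to 34 above the foot, on a round skirt of diameter 52 and 8 high. The pointer nose is on the +x end.
- index: flat disc of diameter 88, 3 high, under the dial, fixed to the coder at a different angle each time; origin on the dial's axis; x points to its single raised index mark (14 x 4, 4 high, centre 37 from the axis).
- rail: the workpiece, a loose beech crate rail, 50 (x) x 130 (y) x 40 (z), 0.09 to 0.18 kg, stepped along its whole length: a rib 25 wide (x 0 to 25) and 40 high, and a ledge 25 wide (x -25 to 0) and 18 high. Origin centre of underside. Its tall face (x = +25) goes to the fence. The rib can be gripped across x; it starts lying flat on the counter with its tall side roughly away from the robot.
- rail_end (a point): lower edge of the rail's tall face at its +y end (rail x = 25, y = 65, z = 0), axes as the rail. With the rail home it lies at the corner.
- slat: bystander: plain beech slat without a rebate, 50 x 130 x 12, lying flat (mm); origin centre of underside
- bottle_a: bystander: corked round amber bottle, diameter 72, height 165 (mm); origin centre of underside
- bottle_b: bystander: open round amber bottle, diameter 72, height 145 (mm); origin centre of underside
- bottle_c: bystander: corked round amber bottle, diameter 72, height 165 (mm); origin centre of underside
- cup: bystander: plastic cup, diameter 72, height 100 (mm); origin centre of underside
- cork: bystander: T-shaped stopper standing on its head, diameter 30, height 36 (mm); origin centre of underside
- bowl: bystander: steel bowl, diameter 100, height 45 (mm); origin centre of underside
There are look-alikes about, which are no part of the job. Several things have the shape of the rail; the one meant has the colours described above.

How it is judged:
On the way, in this order (a step that is already met when the one before it is completed fails the run):
1. the dial's pointer stands at the index mark while the rail is still off the jig's bed (angle between the x axis of dial_grip and the x axis of index, either way round below 0.15 rad and not (contact force between rail and bed above 0.1 N)), for 0.3 s.
2. the rail lies flat on the bed (z of rail_end in the frame of corner between -0.003 and 0.003 m and angle between rail's own z axis and vertical below 0.06 rad and contact force between rail and bed above 0.3 N), for 0.1 s.
At the end, for the whole second after the job is handed in: Pointer within 0.15 rad of the mark; rail at rest, flat on the bed (3 mm, 0.06 rad), tall face along the fence (4 mm, 0.05 rad), end within 7 mm of the stop; fingers still pushing it: over 3 N on the fence, 4 N on the bed, 4 N between fingers and rail (angle between the x axis of dial_grip and the x axis of index, either way round below 0.15 rad and z of rail_end in the frame of corner between -0.003 and 0.003 m and angle between rail's own z axis and vertical below 0.06 rad and angle between the x axis of rail and the x axis of fence, either way round below 0.05 rad and x of rail_end in the frame of corner between -0.004 and 0.004 m and y of rail_end in the frame of corner between -0.007 and 0.004 m and contact force between rail and fence above 3 N and contact force between rail and bed above 4 N and contact force between the fingers and rail above 4 N and linear speed of rail below 0.02 m/s); the arm keeps its last pose, push and grip.
It fails at once if one of the bystanders (slat, bottle_a, bottle_b, bottle_c, cup, cork, bowl) is moved by more than 30 mm or tipped over (distance of any of slat, bottle_a, bottle_b, bottle_c, cup, cork, bowl from where it was at the start of the episode above 0.03 m or angle between any of slat, bottle_a, bottle_b, bottle_c, cup, cork, bowl's own z axis and vertical above 0.5 rad).
It also fails if it takes over 70 s, if anything falls off the work surface, if the arm or the gripper's body presses on something with over 40 N, if the wrist force passes 120 N, or if a joint passes its speed limit or range.

## Working session

There is one attempt and no reset: what is moved stays moved. The work goes in short steps, Python scripts to look and compute and a tool call to move; the robot and the scene stay as the last step left them, time stands still between calls to the robot, and variables do not carry over. Pictures are saved under pics/ and viewed, at most 10 in all, crops included, and the job is handed in when it is done.

Besides the shell and the picture viewer there is one more tool, called after "Call:" as name(argument=value, ...) on one line, values as JSON. jog_arm: Moves the arm, as the interface text tells. Its arguments: {"type":"object","properties":{"moves":{"type":"array"},"newtons":{"type":"number"}},"required":["moves"]}

```bash
mkdir -p pics; cat > h.py <<'E'
import numpy as np, cv2, pickle
from scipy.spatial.transform import Rotation as R
def save(im,n): cv2.imwrite(f'pics/{n}.png',im['pixels'][:,:,::-1]); pickle.dump(im,open(f'pics/{n}.pkl','wb'))
def load(n): return pickle.load(open(f'pics/{n}.pkl','rb'))
def rot(im):
    r=np.array(im['rotation']); return r if r.shape==(3,3) else R.from_rotvec(r).as_matrix()
def cam(im):
    if 'xyz' in im: return np.array(im['xyz']),rot(im)
    T=im['world']; return T[:3,3],T[:3,:3]
def px2w(im,u,v,z):
    c,r=cam(im); d=r@np.array([(u-im['cx'])/im['fx'],-(v-im['cy'])/im['fy'],-1]); return c+d*(z-c[2])/d[2]
def w2px(im,p):
    c,r=cam(im); q=r.T@(np.array(p)-c); return im['cx']+im['fx']*q[0]/-q[2], im['cy']-im['fy']*q[1]/-q[2]
def wrist(ctrl,n):
    s=ctrl.get_state(); im=ctrl.get_image('wrist'); T=np.eye(4); T[:3,:3]=R.from_rotvec(s['tool_rot']).as_matrix(); T[:3,3]=s['position']
    im['world']=T@np.array(im['tool_from_camera']); save(im,n); return im
E
python3 - <<'E'
from h import *
from bench import ctrl
s=ctrl.get_state(); print(s, ctrl.grasp_offset)
for n in ['top','scene']:
    im=ctrl.get_image(n); save(im,n); print({k:v for k,v in im.items() if k!='pixels'})
a=cv2.imread('pics/top.png'); cv2.imwrite('pics/top_b.png',cv2.resize(a,(800,600),interpolation=cv2.INTER_CUBIC))
a=cv2.imread('pics/scene.png'); cv2.imwrite('pics/scene_b.png',cv2.resize(a,(800,600),interpolation=cv2.INTER_CUBIC))
E
```

```text
{'time': 0.0, 'joint_positions': array([ 1.18509169,  0.32182112, -0.0700676 ,  1.4516611 ,  0.02260439,
        1.3708179 , -0.056902  ]), 'qd': array([ 0.00041788, -0.00219992, -0.00040469,  0.00013428,  0.00187166,
        0.00031692,  0.00068281]), 'joint_torque': array([-4.13809948e-04, -4.91282952e+01, -4.04176796e-01, -3.12528491e+01,
       -6.38306653e-02,  4.34051862e-02,  1.54695485e-04]), 'position': array([ 0.25273094, -0.5982517 ,  0.2214696 ]), 'tool_rot': array([-3.07720584e+00, -6.23488217e-01,  7.65113925e-04]), 'ft_force': array([ 0.06915551, -0.30066646,  0.28033814]), 'torque': array([-0.00150609,  0.01454576, -0.0536223 ]), 'grip_force': 0.0, 'grip_width': 1.0033512887621168} 0.0187
{'fx': 414.231234239827, 'fy': 414.231234239827, 'cx': 283.2584312844201, 'cy': 205.27273774846918, 'xyz': array([ 0.26078206, -0.04556163,  1.21519023]), 'rotation': array([ 0.15880857, -0.14860661, -1.59060231])}
{'fx': 399.67952450881216, 'fy': 399.67952450881216, 'cx': 279.56369191867253, 'cy': 204.86389683102934, 'xyz': array([ 1.26097684, -0.13042201,  0.82784912]), 'rotation': array([0.67310619, 0.6115426 , 1.38592714])}
```

View pics/top_b.png

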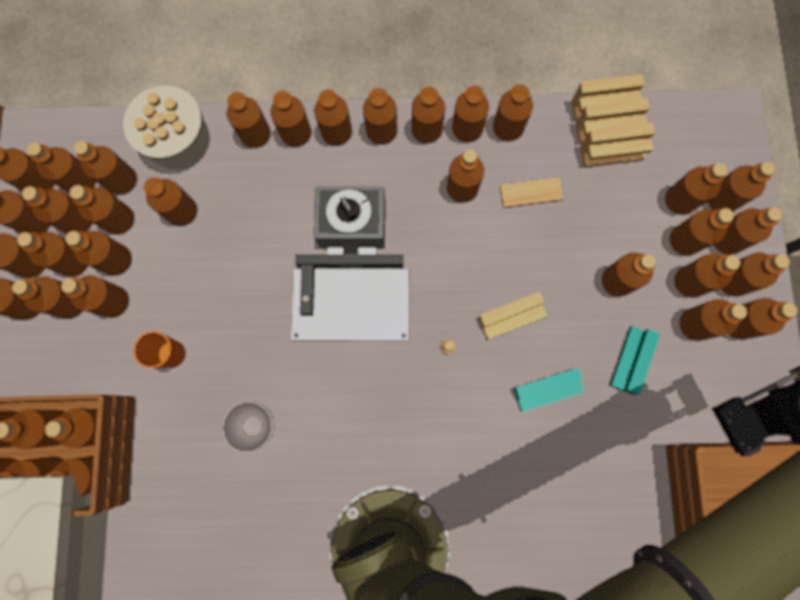

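View pics/scene_b.png

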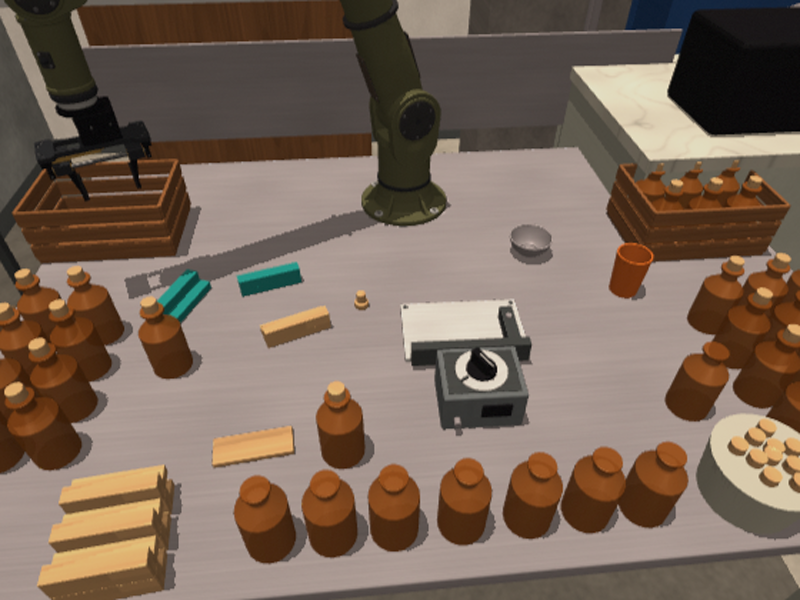

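The top view shows the beech rail at about (513,316), with the slat at (532,192), the jig bed spanning (292..409, 265..340) and the dial at (349,210). The teal pieces are look-alikes. I'll enlarge the jig and rail next.

```bash
python3 - <<'E'
from h import *
im=load('top'); a=cv2.imread('pics/top.png')
A=a[120:245,195:295]; B=a[195:245,325:395]
A=cv2.resize(A,None,fx=4.8,fy=4.8,interpolation=cv2.INTER_CUBIC); B=cv2.resize(B,None,fx=4.4,fy=4.4,interpolation=cv2.INTER_CUBIC)
C=np.zeros((600,800,3),np.uint8); C[:A.shape[0],:A.shape[1]]=A; C[:B.shape[0],485:485+B.shape[1]]=B
s=load('scene'); b=cv2.imread('pics/scene.png')[232:300,305:370]; b=cv2.resize(b,None,fx=4.8,fy=4.8,interpolation=cv2.INTER_CUBIC); C[250:250+b.shape[0],485:485+b.shape[1]]=b[:, :315]
cv2.imwrite('pics/c1.png',C)
k=.7
for n,u,v,z in [('nl',292,339,.012),('nr',409,340,.012),('fenceL',296,256,.057),('fenceR',404,256,.057),('dial',348,210,.1),('rail',513,316,.03),('slat',532,192,.01),('botA',466,190,0),('cork',448,347,.02)]:
    print(n,px2w(im,u*k,v*k,z))
E
```

```text
nl [0.40931436 0.19194723 0.012     ]
nr [ 0.40115854 -0.04716922  0.012     ]
fenceL [0.57228944 0.17705968 0.057     ]
fenceR [ 0.56642751 -0.04142267  0.057     ]
dial [0.65192036 0.06686124 0.1       ]
rail [ 0.44240117 -0.25871247  0.03      ]
slat [ 0.71307567 -0.3190805   0.01      ]
botA [ 0.72536739 -0.17904141  0.        ]
cork [ 0.38401857 -0.12559057  0.02      ]
```

View pics/c1.png

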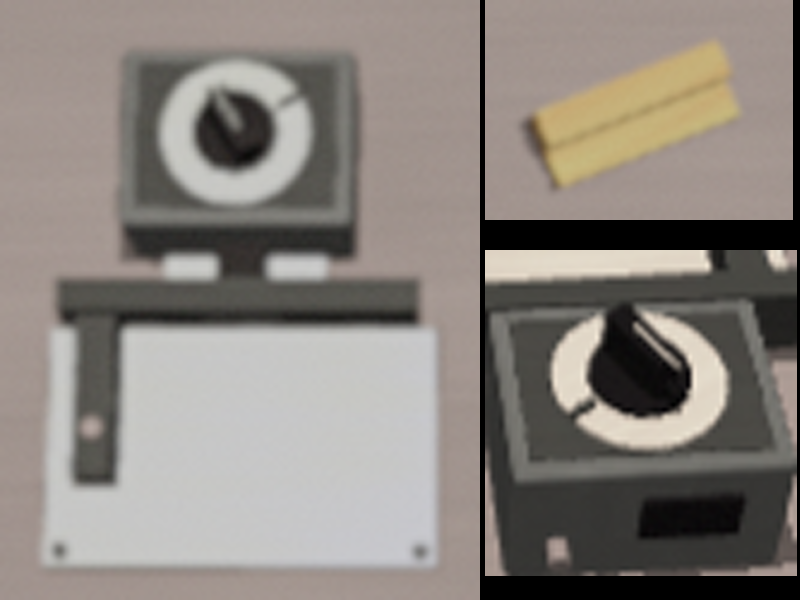

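The crop shows the dial pointer up-left, from about (238,130) to (215,95), and the index mark at (292,100), right of straight ahead. The rail's rib is on the far side with its ledge nearer the robot. Next I swing towards the dial while turning, and take a closer look there.

Call:
jog_arm(moves=[0.14,-0.1,-0.05,0,0,-0.15,1,0.28,-0.2,-0.1,0,0,-0.3,1,0.42,-0.3,-0.13,0,0,-0.45,1,0.56,-0.4,-0.13,0,0,-0.6,1,0.7,-0.51,-0.13,0,0,-0.75,1,0.84,-0.61,-0.13,0,0,-0.9,1,1,-0.73,-0.13,0,0,-1,1,1,-0.73,-0.13,0,0,-1,1])

```text
time: 1.1
position: [0.447, -0.2744, 0.2617]
tool_rot: [-2.343, -2.092, -0.003]
ft_force: [0.2, -0.9, -0.3]
grip_width: 1.007
grip_force: 0.0
```

```bash
cat > plan.py <<'E'
import sys
from h import *
from bench import ctrl
def plan(p,az):
    """print shift & turn (move units) from now to TCP p with tool pointing down, tool y at azimuth az"""
    s=ctrl.get_state(); Rn=R.from_rotvec(s['tool_rot']).as_matrix()
    y=np.array([np.cos(az),np.sin(az),0]); z=np.array([0,0,-1.]); Rt=np.c_[np.cross(y,z),y,z]
    d=Rn.T@(np.array(p)-s['position'])/.3; w=R.from_matrix(Rn.T@Rt).as_rotvec()/(np.pi/3)
    print('t',round(s['time'],2),'pos',s['position'].round(4),'az',np.arctan2(Rn[1,1],Rn[0,1]).round(3),'q',s['joint_positions'].round(2),'f',s['ft_force'].round(1),'grip',round(s['grip_width'],3),round(s['grip_force'],1))
    print('shift',d.round(3),'turn',w.round(3))
if __name__=='__main__': a=[float(v) for v in sys.argv[1:]]; plan(a[:3],a[3])
E
python3 plan.py .652 .066 .26 2.17; python3 plan.py .652 .066 .26 -.97
```

```text
t 1.1 pos [ 0.447  -0.2744  0.2617] az -0.113 q [ 0.9   0.06 -0.41  1.69  0.02  1.4   0.37] f [ 0.2 -0.9 -0.3] grip 1.007 0.0
shift [1.205 0.551 0.008] turn [ 2.00e-03  0.00e+00 -2.18e+00]
t 1.1 pos [ 0.447  -0.2744  0.2617] az -0.113 q [ 0.9   0.06 -0.41  1.69  0.02  1.4   0.37] f [ 0.2 -0.9 -0.3] grip 1.007 0.0
shift [1.205 0.551 0.008] turn [ 0.    -0.002  0.818]
```

```bash
python3 - <<'E'
from h import *
from bench import ctrl
im=wrist(ctrl,'w_rail'); cv2.imwrite('pics/w_rail_b.png',cv2.resize(cv2.imread('pics/w_rail.png'),(800,600),interpolation=cv2.INTER_CUBIC)); print(im['fx'],im['world'].round(3))
E
```

```text
304.0170714158498 [[ 0.994  0.109  0.027  0.455]
 [-0.112  0.964  0.24  -0.21 ]
 [-0.    -0.242  0.97   0.424]
 [ 0.     0.     0.     1.   ]]
```

View pics/w_rail_b.png

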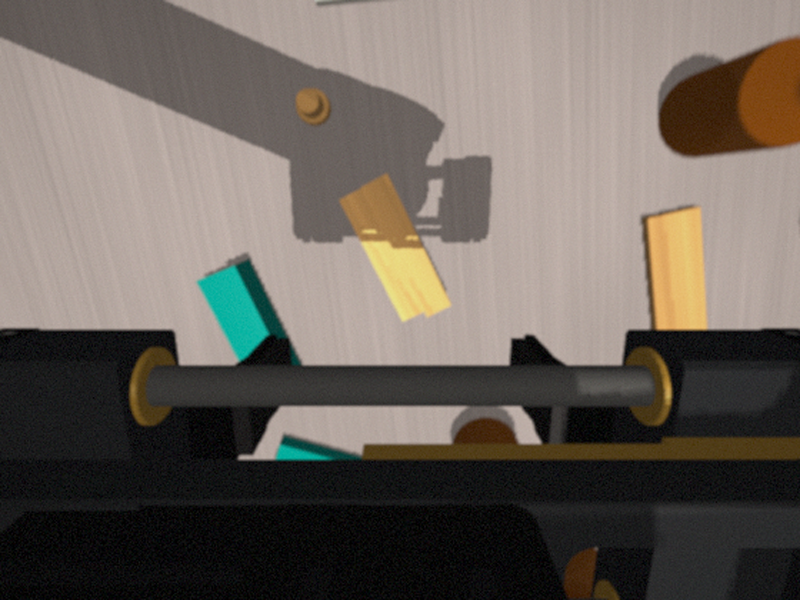

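Call:
jog_arm(moves=[0.12,0.06,0,0,0,-0.16,1,0.25,0.12,0,0,0,-0.32,1,0.37,0.18,0,0,0,-0.48,1,0.5,0.24,0,0,0,-0.64,1,0.62,0.3,0,0,0,-0.8,1,0.74,0.36,0,0,0,-0.96,1,0.85,0.42,0,0,0,-1,1,1,0.48,0,0,0,-1,1])

```text
time: 2.15
position: [0.6247, -0.0032, 0.2607]
tool_rot: [-1.007, -2.975, 0.003]
ft_force: [0.4, -0.0, -1.2]
grip_width: 1.0
grip_force: 0.0
```

```bash
python3 plan.py .652 .066 .26 2.17
```

```text
t 2.15 pos [ 0.6247 -0.0032  0.2607] az 0.918 q [ 0.5   0.32 -0.69  1.44  0.21  1.45  0.73] f [ 0.4 -0.  -1.2] grip 1.0 0.0
shift [0.068 0.238 0.002] turn [-2.000e-03 -1.000e-03 -1.196e+00]
```

The wrist view shows the rail from (340,203)/(388,175) to (405,320)/(450,303), partly in the gripper's shadow. Next I offset the tool so the wrist camera sees the dial.

Call:
jog_arm(moves=[0,0.1,0,0,0,-0.15,1,0,0.2,0,0,0,-0.3,1,-0.01,0.3,0,0,0,-0.45,1,-0.02,0.4,0,0,0,-0.6,1,-0.02,0.49,0,0,0,-0.75,1,-0.02,0.49,0,0,0,-0.9,1,-0.02,0.49,0,0,0,-1,1,-0.02,0.49,0,0,0,-1,1])

```text
time: 3.15
position: [0.7178, 0.1112, 0.2603]
tool_rot: [0.618, -3.079, 0.001]
ft_force: [0.6, 0.6, -0.7]
grip_width: 0.996
grip_force: 0.0
```

```bash
python3 - <<'E'
from h import *
from bench import ctrl
im=wrist(ctrl,'w_dial'); cv2.imwrite('pics/w_dial_b.png',cv2.resize(cv2.imread('pics/w_dial.png'),(800,600),interpolation=cv2.INTER_CUBIC)); print(im['world'].round(3), w2px(im,(.652,.066,.1)))
E
python3 plan.py .652 .066 .26 2.17
```

```text
[[-0.387 -0.895 -0.222  0.658]
 [ 0.922 -0.375 -0.093  0.085]
 [ 0.    -0.241  0.971  0.422]
 [ 0.     0.     0.     1.   ]] (np.float64(264.56173390452005), np.float64(120.71469926234657))
t 3.2 pos [0.7177 0.1115 0.2606] az 1.966 q [ 0.31  0.61 -0.85  1.14  0.44  1.57  1.53] f [ 0.2 -0.2  0.5] grip 1.001 0.0
shift [ 0.261 -0.056  0.002] turn [-0.    -0.001 -0.194]
```

View pics/w_dial_b.png

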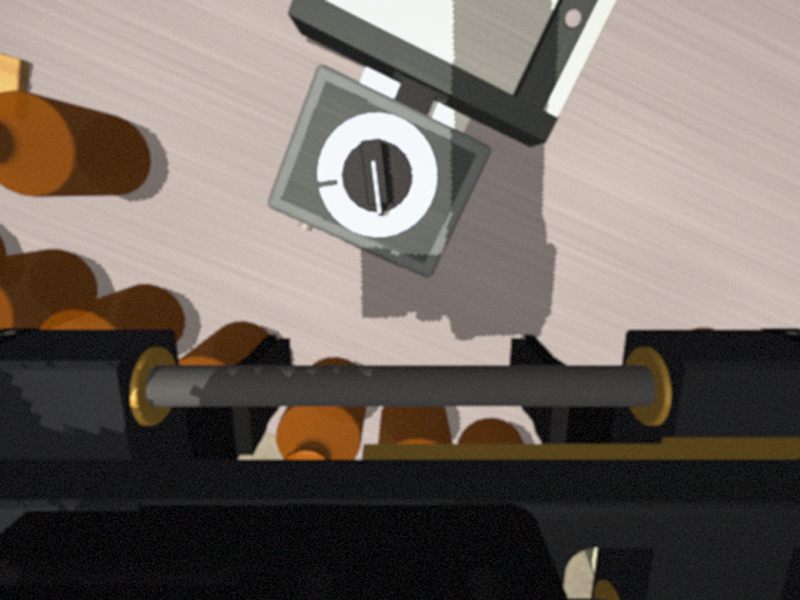

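The wrist view shows the disc centred at (377,174), the index mark at (327,183) and the pointer line from (374,160) to (380,213).

```bash
python3 - <<'E'
from h import *
im=load('w_dial'); f=lambda u,v,z,i=im:px2w(i,u*.7,v*.7,z)
c=f(377.5,174.5,.09); m=f(327,183,.092); a=f(374,160,.121); b=f(380,213,.121)
az=lambda d:np.arctan2(d[1],d[0])
print('centre',c,'mark az',az(m-c),np.linalg.norm((m-c)[:2]),'ptr az',az(b-a),a,b, 'b-c',np.linalg.norm((b-c)[:2]), az(b-c))
co=[f(u,v,.087) for u,v in [(320,66),(490,147),(432,275),(269,206)]]; print('coder',np.mean(co,0),[np.linalg.norm(co[i]-co[i-1]) for i in range(4)],'yaw x',az(co[2]-co[1]),az(co[3]-co[0]),'y',az(co[1]-co[0])-np.pi/2)
i=load('w_rail')
for n,u,v,z in [('ribfar+y',388,175,.04),('rib-y',450,303,.04),('ledge+y',340,203,.018),('ledge-y',405,320,.018)]: print(n,f(u,v,z,i))
t=load('top')
for n,u,v,z in [('rib+y',538,108,.04),('rib-y',718,40,.04),('ledge+y',560,187,.018),('ledge-y',740,113,.018)]: print('top',n,px2w(t,325+(u-485)/4.4,195+v/4.4,z))
E
```

```text
centre [0.65329441 0.06564409 0.09      ] mark az -1.0113776146574878 0.03757133241671089 ptr az 0.5007510778796276 [0.64603781 0.06187405 0.121     ] [0.6764344  0.07850943 0.121     ] b-c 0.026475953201312314 0.5074220694472609
coder [0.65440382 0.06668696 0.087     ] [np.float64(0.10522493269986725), np.float64(0.13337573219630955), np.float64(0.10357135582040196), np.float64(0.13486379229655893)] yaw x -0.007421161927451673 -0.02164889038970692 y -0.019058782963163212
ribfar+y [ 0.44631472 -0.19574541  0.04      ]
rib-y [ 0.48917461 -0.31367729  0.04      ]
ledge+y [ 0.3993838  -0.21445051  0.018     ]
ledge-y [ 0.44612642 -0.33179354  0.018     ]
top rib+y [ 0.44730007 -0.19404851  0.04      ]
top rib-y [ 0.48938022 -0.3142458   0.04      ]
top ledge+y [ 0.39779081 -0.20868357  0.018     ]
top ledge-y [ 0.44396928 -0.33044177  0.018     ]
```

```bash
python3 plan.py .6535 .0655 .1 2.08
```

```text
t 3.2 pos [0.7177 0.1115 0.2606] az 1.966 q [ 0.31  0.61 -0.85  1.14  0.44  1.57  1.53] f [ 0.2 -0.2  0.5] grip 1.001 0.0
shift [ 0.256 -0.059  0.536] turn [-0.    -0.001 -0.109]
```

Call:
jog_arm(moves=[0.13,-0.03,0,0,0,-0.11,1,0.256,-0.06,0.05,0,0,-0.11,1,0.256,-0.06,0.15,0,0,-0.11,1,0.256,-0.06,0.28,0,0,-0.11,1,0.256,-0.06,0.4,0,0,-0.11,1,0.256,-0.06,0.5,0,0,-0.11,1,0.256,-0.06,0.535,0,0,-0.11,1,0.256,-0.06,0.535,0,0,-0.11,0.3], newtons=15)

```text
time: 4.2
position: [0.6537, 0.0663, 0.1009]
tool_rot: [0.798, -3.038, 0.0]
ft_force: [-0.2, -0.5, 0.3]
grip_width: 0.948
grip_force: 0.0
```

Call:
jog_arm(moves=[0,0,0,0,0,0,-0.5,0,0,0,0,0,0,-1,0,0,0,0,0,0,-1,0,0,0,0,0,0,-1,0,0,0,0,0,0,-1,0,0,0,0,0,0,-1,0,0,0,0,0,0,-1,0,0,0,0,0,0,-1])

```text
time: 5.2
position: [0.6542, 0.0658, 0.101]
tool_rot: [-0.799, 3.038, -0.002]
ft_force: [1.6, -2.1, -0.9]
grip_width: 0.164
grip_force: 15.0
```

```bash
python3 plan.py .6535 .0655 .1 0.56
```

```text
t 5.2 pos [0.6542 0.0658 0.101 ] az 2.085 q [ 0.49  0.57 -0.87  1.55  0.45  1.23  1.64] f [ 1.6 -2.1 -0.9] grip 0.164 15.0
shift [0.003 0.    0.003] turn [-1.000e-03  1.000e-03  1.456e+00]
```

Call:
jog_arm(moves=[0,0,0,0,0,0.13,-1,0,0,0,0,0,0.26,-1,0,0,0,0,0,0.4,-1,0,0,0,0,0,0.54,-1,0,0,0,0,0,0.68,-1,0,0,0,0,0,0.82,-1,0,0,0,0,0,0.95,-1,0,0,0,0,0,1,-1])

```text
time: 6.2
position: [0.6542, 0.0661, 0.101]
tool_rot: [0.83, 3.029, -0.001]
ft_force: [2.3, -1.4, -0.7]
grip_width: 0.158
grip_force: 15.0
```

```bash
python3 plan.py .6535 .0655 .1 0.56
```

```text
t 6.2 pos [0.6542 0.0661 0.101 ] az 1.036 q [ 0.36  0.5  -0.67  1.56  0.33  1.2   0.67] f [ 2.3 -1.4 -0.7] grip 0.158 15.0
shift [ 0.001 -0.003  0.003] turn [0.    0.001 0.454]
```

Call:
jog_arm(moves=[0,0,0,0,0,0.12,-1,0,0,0,0,0,0.24,-1,0,0,0,0,0,0.36,-1,0,0,0,0,0,0.455,-1,0,0,0,0,0,0.455,-1,0,0,0,0,0,0.455,-1,0,0,0,0,0,0.455,0,0,0,0,0,0,0.455,1])

```text
time: 7.2
position: [0.653, 0.0678, 0.101]
tool_rot: [-1.515, -2.75, -0.0]
ft_force: [0.0, -0.6, 0.0]
grip_width: 0.307
grip_force: 0.0
```

Call:
jog_arm(moves=[0,0,0,0,0,0,1,0,0,0,0,0,0,1,0,0,0,0,0,0,1,0,0,-0.1,0,0,0,1,0,0,-0.25,0,0,0,1,-0.1,0,-0.4,0,0,0,1,-0.25,0,-0.53,0,0,0,1,-0.25,0,-0.53,0,0,0,1])

```text
time: 8.2
position: [0.6968, -0.0019, 0.2636]
tool_rot: [1.525, 2.739, 0.002]
ft_force: [-0.4, -0.7, -0.5]
grip_width: 0.995
grip_force: 0.0
```

```bash
python3 - <<'E'
from h import *
from bench import ctrl
im=wrist(ctrl,'w_d2'); u,v=map(int,w2px(im,(.6535,.0655,.1))); print(u,v)
a=cv2.imread('pics/w_d2.png'); x0=max(u-60,0);y0=max(v-60,0); a=a[y0:y0+120,x0:x0+120]; print(x0,y0,a.shape); cv2.imwrite('pics/w_d2_b.png',cv2.resize(a,None,fx=4,fy=4,interpolation=cv2.INTER_CUBIC))
E
python3 plan.py .43 -.27 .25 .37
```

```text
277 117
217 57 (120, 120, 3)
t 8.25 pos [0.695  0.0012 0.2613] az 0.558 q [ 0.35  0.46 -0.57  1.25  0.24  1.5   0.37] f [ 0.1 -0.2 -1.1] grip 0.998 0.0
shift [-0.299 -1.228  0.036] turn [0.002 0.001 0.18 ]
```

View pics/w_d2_b.png

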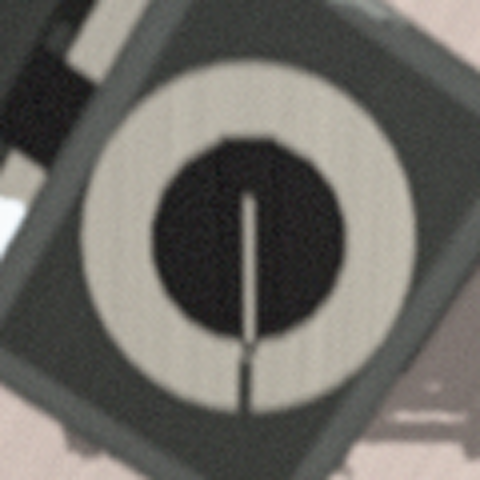

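The pointer line, at column 248, runs straight into the index mark at (245,385), so the dial is set. The rail is next.

Call:
jog_arm(moves=[-0.04,-0.14,0,0,0,0.05,1,-0.08,-0.28,0,0,0,0.1,1,-0.12,-0.42,0,0,0,0.15,1,-0.16,-0.56,0,0,0,0.2,1,-0.2,-0.7,0,0,0,0.2,1,-0.24,-0.84,0,0,0,0.2,1,-0.28,-0.95,0,0,0,0.2,1,-0.28,-1,0,0,0,0.2,1])

```text
time: 9.25
position: [0.4828, -0.2283, 0.2589]
tool_rot: [-1.799, -2.573, 0.001]
ft_force: [0.1, -0.0, -1.4]
grip_width: 1.0
grip_force: 0.0
```

```bash
python3 plan.py .4565 -.258 .022 .35
```

```text
t 9.25 pos [ 0.4828 -0.2283  0.2589] az 0.35 q [ 0.8   0.08 -0.43  1.67  0.03  1.4   0.72] f [ 0.1 -0.  -1.4] grip 1.0 0.0
shift [-0.064 -0.115  0.79 ] turn [-0.002 -0.001  0.   ]
```

Call:
jog_arm(moves=[-0.064,-0.115,0.05,0,0,0,1,-0.064,-0.115,0.2,0,0,0,1,-0.064,-0.115,0.35,0,0,0,1,-0.064,-0.115,0.5,0,0,0,1,-0.064,-0.115,0.64,0,0,0,1,-0.064,-0.115,0.73,0,0,0,1,-0.064,-0.115,0.782,0,0,0,1,-0.064,-0.115,0.782,0,0,0,1])

```text
time: 10.25
position: [0.4586, -0.256, 0.0245]
tool_rot: [-1.794, -2.576, -0.001]
ft_force: [-0.6, -0.0, -0.0]
grip_width: 1.003
grip_force: 0.0
```

Call:
jog_arm(moves=[0,0,0,0,0,0,0.2,0,0,0,0,0,0,-0.2,0,0,0,0,0,0,-0.6,0,0,0,0,0,0,-1,0,0,0,0,0,0,-1,0,0,0,0,0,0,-1,0,0,0,0,0,0,-1,0,0,0,0,0,0,-1], newtons=25)

```text
time: 11.25
position: [0.4586, -0.2577, 0.0254]
tool_rot: [-1.797, -2.576, 0.001]
ft_force: [-0.4, -0.9, 0.6]
grip_width: 0.287
grip_force: 25.0
```

Call:
jog_arm(moves=[0,0,-0.05,0,0,0,-1,0,0,-0.12,0,0,0,-1,0,0,-0.2,0,0,0,-1,0,0,-0.3,0,0,0,-1,0,0,-0.4,0,0,0,-1,0,0,-0.5,0,0,0,-1,0,0,-0.55,0,0,0,-1,0,0,-0.55,0,0,0,-1])

```text
time: 12.25
position: [0.4595, -0.2577, 0.1916]
tool_rot: [1.796, 2.575, -0.0]
ft_force: [0.6, -0.3, -1.9]
grip_width: 0.284
grip_force: 25.0
```

```bash
python3 - <<'E'
from h import *
from bench import ctrl
a=[cv2.imread('pics/scene.png')]
for n in ['scene','top']: save(ctrl.get_image(n),n+'2')
A=cv2.imread('pics/scene2.png')[130:330,130:400]; B=cv2.imread('pics/top2.png')[130:300,180:400]
C=np.zeros((600,800,3),np.uint8); A=cv2.resize(A,(400,296)); B=cv2.resize(B,(776,600)) ; B=cv2.resize(B,(400,309)); C[:296,:400]=A; C[:309,400:]=B
W=wrist(ctrl,'w_held'); C[310:600,0:387]=cv2.resize(cv2.imread('pics/w_held.png'),(387,290)); cv2.imwrite('pics/held.png',C)
E
python3 plan.py .51 .075 .15 -.025
```

```text
t 12.4 pos [ 0.4581 -0.2572  0.1891] az 0.353 q [ 0.84  0.1  -0.4   1.79  0.04  1.26  0.78] f [-0.5  0.6 -1.9] grip 0.288 25.0
shift [0.979 0.545 0.131] turn [-0.002 -0.001  0.361]
```

View pics/held.png

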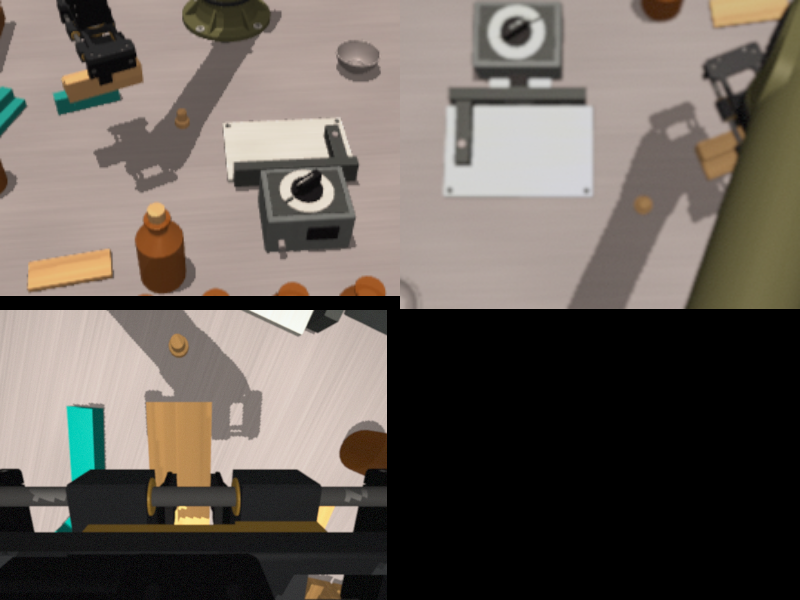

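The held view shows the rail gripped level across its rib, with an opening of 25 mm. The dial is unchanged and the bystanders are in place. Next I carry the rail over the bed.

Call:
jog_arm(moves=[0.12,0.07,0,0,0,0.05,-1,0.25,0.14,0,0,0,0.1,-1,0.39,0.22,0,0,0,0.16,-1,0.53,0.31,0,0,0,0.22,-1,0.67,0.39,0,0,0,0.28,-1,0.81,0.47,0,0,0,0.33,-1,0.91,0.54,0.08,0,0,0.36,-1,0.955,0.56,0.15,0,0,0.36,-1])

```text
time: 13.4
position: [0.517, 0.0723, 0.1438]
tool_rot: [-2.243, -2.197, 0.0]
ft_force: [-0.9, -0.8, -1.2]
grip_width: 0.284
grip_force: 25.0
```

```bash
python3 - <<'E'
from h import *
i=load('w_held')
for u,v in [(147,402),(212,402)]: print(px2w(i,u*560/387,(v-310)*560/387,.2045))
E
python3 plan.py .517 .07 .05 -.025
```

```text
[ 0.40651565 -0.20678562  0.2045    ]
[ 0.44786006 -0.19152348  0.2045    ]
t 13.4 pos [0.517  0.0723 0.1438] az -0.021 q [ 0.45  0.16 -0.69  1.85  0.11  1.18 -0.3 ] f [-0.9 -0.8 -1.2] grip 0.284 25.0
shift [-0.008  0.001  0.313] turn [-0.001 -0.001  0.004]
```

Call:
jog_arm(moves=[-0.008,0,0.05,0,0,0,-1,-0.008,0,0.12,0,0,0,-1,-0.008,0,0.2,0,0,0,-1,-0.008,0,0.28,0,0,0,-1,-0.008,0,0.32,0,0,0,-1,-0.008,0,0.34,0,0,0,-1,-0.008,0,0.35,0,0,0,-1,-0.008,0,0.355,0,0,0,-1])

```text
time: 14.4
position: [0.518, 0.0669, 0.0394]
tool_rot: [2.248, 2.194, 0.001]
ft_force: [0.3, 0.1, -0.2]
grip_width: 0.283
grip_force: 25.0
```

```bash
python3 plan.py .517 .07 .0365 -.025
```

```text
t 14.4 pos [0.518  0.0669 0.0394] az -0.024 q [ 0.41  0.29 -0.66  1.95  0.21  0.97 -0.37] f [ 0.3  0.1 -0.2] grip 0.283 25.0
shift [ 0.01  -0.004  0.01 ] turn [0.001 0.    0.001]
```

Call:
jog_arm(moves=[0,0,0.004,0,0,0,-1,0,0,0.008,0,0,0,-1,0,0,0.012,0,0,0,-1,0,0,0.012,0,0,0,-1,0.01,0,0.012,0,0,0,-1,0.02,0,0.012,0,0,0,-1,0.025,0,0.012,0,0,0,-1,0.025,0,0.012,0,0,0,-1])

```text
time: 15.4
position: [0.5195, 0.0714, 0.0374]
tool_rot: [2.246, 2.189, -0.002]
ft_force: [-1.7, -6.5, 10.8]
grip_width: 0.285
grip_force: 25.0
```

```bash
python3 - <<'E'
from h import *
from bench import ctrl
im=ctrl.get_image('top'); save(im,'t3'); a=im['pixels'][150:245,195:310,::-1]
s=wrist(ctrl,'w3'); b=cv2.imread('pics/w3.png')[:260,150:420]
C=np.zeros((600,800,3),np.uint8); C[:363,:440]=cv2.resize(a,(440,363),interpolation=cv2.INTER_CUBIC); C[:346,441:]=cv2.resize(b,(359,346)); cv2.imwrite('pics/c3.png',C)
E
python3 plan.py .517 .07 .0365 -.025
```

```text
t 15.5 pos [0.5195 0.0714 0.0373] az -0.026 q [ 0.4   0.3  -0.66  1.94  0.22  0.97 -0.39] f [-1.5 -6.2 10. ] grip 0.288 25.0
shift [-0.005 -0.008  0.003] turn [ 0.003  0.004 -0.001]
```

View pics/c3.png

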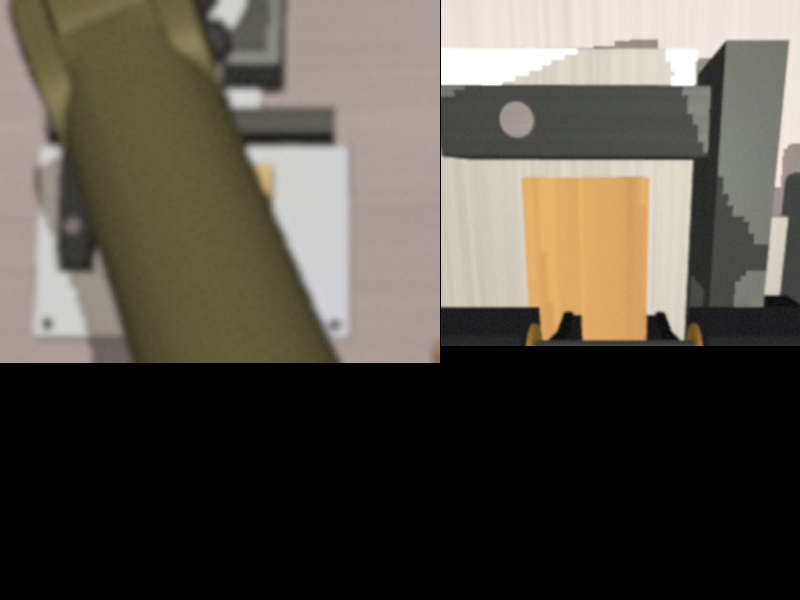

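The view shows the rail lying parallel to the fence. Its end edge is at row 178 and the stop's foot at row 158, so a gap remains.

```bash
python3 - <<'E'
from h import *
i=load('w3'); g=lambda u,v,z:px2w(i,150+(u-441)*270/359,v*260/346,z)
e=g(615,178,.052); s=g(615,158,.012); r=g(647,250,.052); f0=g(690,250,.012); f1=g(692,165,.012); r2=g(648,180,.052)
print('end',e,'stop',s,'rib face',r,r2,'fence foot',f0,f1)
E
```

```text
end [0.52211719 0.13658532 0.052     ] stop [0.52250405 0.14487492 0.012     ] rib face [0.53327542 0.11058295 0.052     ] [0.53374331 0.13561019 0.052     ] fence foot [0.55664582 0.10268128 0.012     ] [0.55670233 0.14103551 0.012     ]
```

Call:
jog_arm(moves=[0,0,-0.004,0,0,0,-1,0.006,0,-0.004,0,0,0,-1,0.012,0,-0.004,0,0,0,-1,0.018,0,-0.004,0,0,0,-1,0.023,0,-0.004,0,0,0,-1,0.027,0,-0.004,0,0,0,-1,0.03,0,-0.004,0,0,0,-1,0.03,0,-0.004,0,0,0,-1])

```text
time: 16.5
position: [0.5187, 0.0788, 0.0373]
tool_rot: [2.247, 2.189, -0.007]
ft_force: [-0.5, -10.4, 7.4]
grip_width: 0.285
grip_force: 25.0
```

Call:
jog_arm(moves=[0.003,0,-0.003,0,0,0,-1,0.006,0,-0.003,0,0,0,-1,0.006,0,-0.003,0,0,0,-1,0.006,0,-0.003,0,0,0,-1,0.006,0,-0.003,0,0,0,-1,0.006,0,-0.003,0,0,0,-1,0.006,0,-0.003,0,0,0,-1,0.006,0,-0.003,0,0,0,-1])

```text
time: 17.5
position: [0.5185, 0.0788, 0.0374]
tool_rot: [2.248, 2.186, -0.01]
ft_force: [0.1, -13.7, 4.1]
grip_width: 0.283
grip_force: 25.0
```

Call:
jog_arm(moves=[-0.007,0,0,0,0,0,-1,-0.01,0,0,0,0,0,-1,-0.01,0,0,0,0,0,-0.2,-0.01,0,0,0,0,0,-0.2,-0.01,0,0,0,0,0,-0.2,-0.01,0,0,0,0,0,-0.2,-0.01,0,0,0,0,0,-0.2,-0.01,0,0,0,0,0,-0.2])

```text
time: 18.5
position: [0.5179, 0.0823, 0.0374]
tool_rot: [-2.248, -2.194, 0.0]
ft_force: [0.5, 0.3, -0.2]
grip_width: 0.4
grip_force: 0.0
```

Call:
jog_arm(moves=[0,0,-0.03,0,0,0,-0.2,0,0,-0.08,0,0,0,-0.2,0,0,-0.15,0,0,0,-0.2,0,-0.05,-0.25,0,0,0,-0.2,0,-0.1,-0.35,0,0,0,-0.2,0,-0.15,-0.4,0,0,0,-0.2,0,-0.15,-0.4,0,0,0,-0.2,0,-0.15,-0.4,0,0,0,-0.2])

```text
time: 19.5
position: [0.4732, 0.0832, 0.1575]
tool_rot: [2.248, 2.194, 0.0]
ft_force: [-0.9, -0.0, -0.2]
grip_width: 0.4
grip_force: 0.0
```

```bash
python3 plan.py .49 .08 .1 1.546;  python3 plan.py .49 .08 .1 -1.596
```

```text
t 19.5 pos [0.4732 0.0832 0.1575] az -0.024 q [ 0.47  0.04 -0.71  1.92  0.03  1.19 -0.27] f [-0.9 -0.  -0.2] grip 0.4 0.0
shift [-0.009  0.056  0.192] turn [ 0.0e+00  1.0e-03 -1.5e+00]
t 19.5 pos [0.4732 0.0832 0.1575] az -0.024 q [ 0.47  0.04 -0.71  1.92  0.03  1.19 -0.27] f [-0.9 -0.  -0.2] grip 0.4 0.0
shift [-0.009  0.056  0.192] turn [ 1.000e-03 -0.000e+00  1.501e+00]
```

Call:
jog_arm(moves=[0,0,0,0,0,-0.15,-0.2,0,0,0,0,0,-0.3,-0.2,0,0,0,0,0,-0.45,-0.2,0,0,0,0,0,-0.6,-0.2,0,0,0,0,0,-0.75,-0.2,0,0,0,0,0,-0.9,-0.2,0,0,0,0,0,-1,-0.2,0,0,0,0,0,-1,-0.2])

```text
time: 20.5
position: [0.4728, 0.0833, 0.1566]
tool_rot: [-0.851, -3.022, -0.0]
ft_force: [0.5, 0.2, -0.1]
grip_width: 0.402
grip_force: 0.0
```

```bash
python3 plan.py .489 .078 .06 1.546
```

```text
t 20.5 pos [0.4728 0.0833 0.1566] az 1.022 q [ 0.5   0.04 -0.73  1.92  0.03  1.19  0.77] f [ 0.5  0.2 -0.1] grip 0.402 0.0
shift [-0.056  0.013  0.322] turn [ 0.    -0.002 -0.501]
```

Call:
jog_arm(moves=[-0.02,0.005,0,0,0,-0.15,-0.2,-0.04,0.01,0.05,0,0,-0.3,-0.2,-0.056,0.013,0.12,0,0,-0.42,-0.2,-0.056,0.013,0.2,0,0,-0.5,-0.2,-0.056,0.013,0.26,0,0,-0.5,-0.2,-0.056,0.013,0.31,0,0,-0.5,-0.2,-0.056,0.013,0.322,0,0,-0.5,-0.2,-0.056,0.013,0.322,0,0,-0.5,-0.2])

```text
time: 21.5
position: [0.4895, 0.078, 0.061]
tool_rot: [0.039, 3.141, 0.0]
ft_force: [-0.3, 0.2, 1.4]
grip_width: 0.4
grip_force: 0.0
```

```bash
python3 - <<'E'
from h import *
from bench import ctrl
im=ctrl.get_image('scene'); save(im,'s4'); a=im['pixels'][170:320,250:400,::-1]; cv2.imwrite('pics/s4_b.png',cv2.resize(a,(600,600),interpolation=cv2.INTER_CUBIC))
E
python3 plan.py .4895 .078 .0335 1.546
```

```text
t 21.55 pos [0.4898 0.0781 0.0613] az 1.546 q [ 0.48  0.21 -0.74  1.99  0.17  1.    1.2 ] f [-0.  0. -0.] grip 0.397 0.0
shift [ 0.001 -0.     0.093] turn [-0.     0.001  0.   ]
```

View pics/s4_b.png

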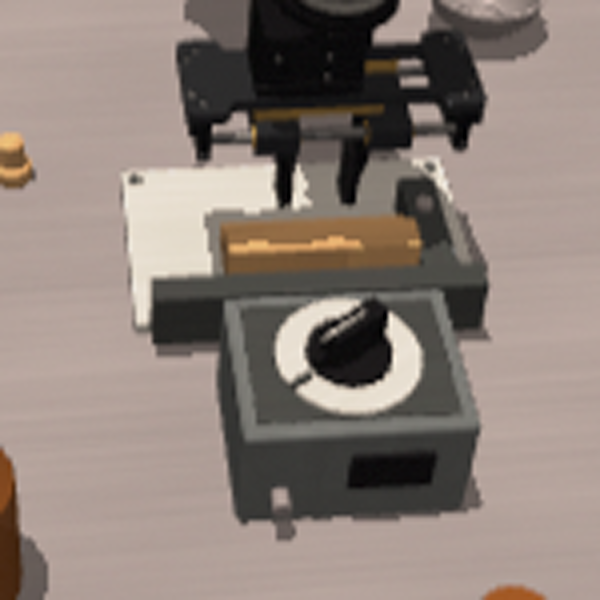

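The scene crop shows the rail flat on the bed with its end at the stop, and the fingers above the ledge side. Next I lower into the step and push.

Call:
jog_arm(moves=[0,0,0.03,0,0,0,-0.2,0,0,0.06,0,0,0,-0.2,0,0,0.08,0,0,0,-0.2,0,0,0.09,0,0,0,-0.2,0,0,0.09,0,0,0,-0.2,-0.01,0,0.09,0,0,0,-0.2,-0.025,0,0.09,0,0,0,-0.2,-0.04,0,0.09,0,0,0,-0.2])

```text
time: 22.55
position: [0.5013, 0.0776, 0.0339]
tool_rot: [-0.038, -3.141, 0.0]
ft_force: [-1.6, -0.5, 1.2]
grip_width: 0.401
grip_force: 0.9
```

Call:
jog_arm(moves=[-0.01,0,0,0,0,0,-0.2,-0.02,0,0,0,0,0,-0.2,-0.03,0,0,0,0,0,-0.2,-0.04,0,0,0,0,0,-0.2,-0.05,0,0,0,0,0,-0.2,-0.06,0,0,0,0,0,-0.2,-0.06,0,0,0,0,0,-0.2,-0.06,0,0,0,0,0,-0.2])

```text
time: 23.55
position: [0.5186, 0.0772, 0.0336]
tool_rot: [-0.038, -3.14, 0.001]
ft_force: [-4.0, 0.3, 2.6]
grip_width: 0.402
grip_force: 2.2
```

Call:
jog_arm(moves=[-0.004,0,0,0,0,0,-0.2,-0.008,0,0,0,0,0,-0.2,-0.008,0,0.004,0,0,0,-0.2,-0.008,0,0.008,0,0,0,-0.2,-0.008,0,0.012,0,0,0,-0.2,-0.008,0,0.012,0,0,0,-0.2,-0.008,0,0.012,0,0,0,-0.2,-0.008,0,0.012,0,0,0,-0.2])

```text
time: 24.55
position: [0.5186, 0.0772, 0.0305]
tool_rot: [-0.038, -3.135, 0.003]
ft_force: [-13.1, -0.6, 13.1]
grip_width: 0.397
grip_force: 8.9
```

Call:
jog_arm(moves=[-0.002,0,-0.001,0,0,0,-0.2,-0.004,0,-0.002,0,0,0,-0.2,-0.004,0,-0.002,0,0,0,-0.2,-0.004,0,-0.002,0,0,0,-0.2,-0.004,0,-0.002,0,0,0,-0.2,-0.004,0,-0.002,0,0,0,-0.2,-0.004,0,-0.002,0,0,0,-0.2,-0.004,0,-0.002,0,0,0,-0.2])

```text
time: 25.55
position: [0.5186, 0.0772, 0.0305]
tool_rot: [-0.038, -3.133, 0.003]
ft_force: [-14.6, -0.7, 11.6]
grip_width: 0.401
grip_force: 9.5
```

```bash
python3 - <<'E'
from h import *
from bench import ctrl
im=ctrl.get_image('scene'); save(im,'s5'); a=im['pixels'][190:290,270:370,::-1]; cv2.imwrite('pics/s5_b.png',cv2.resize(a,(600,600),interpolation=cv2.INTER_CUBIC))
E
python3 plan.py .4895 .078 .0335 1.546
```

```text
t 25.6 pos [0.5187 0.0772 0.0305] az 1.546 q [ 0.43  0.33 -0.71  1.94  0.25  0.98  1.15] f [-14.8  -0.2  12.7] grip 0.398 9.5
shift [ 0.097  0.    -0.009] turn [-0.002 -0.008  0.   ]
```

View pics/s5_b.png

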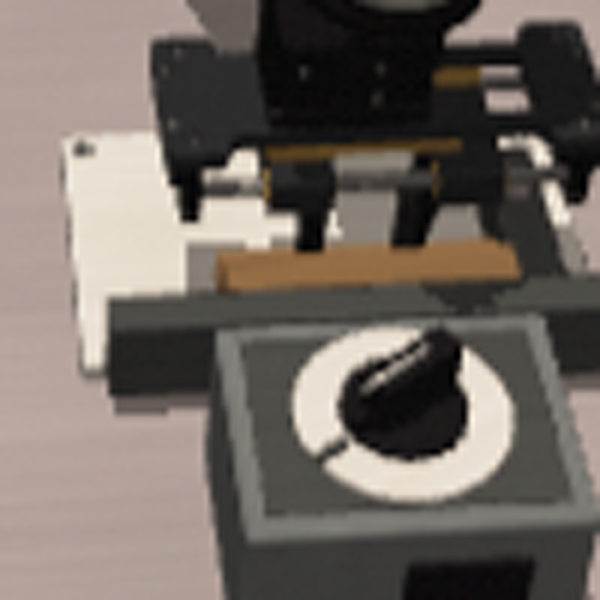

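The rail's tall face lies along the fence and its end at the stop, with the pointer still on the mark. I'll check the end gap in numbers and trim the push.

Call:
jog_arm(moves=[-0.003,0,-0.002,0,0,0,-0.2,-0.005,0,-0.003,0,0,0,-0.2,-0.005,0,-0.003,0,0,0,-0.2,-0.005,0,-0.003,0,0,0,-0.2,-0.005,0,-0.003,0,0,0,-0.2,-0.005,0,-0.003,0,0,0,-0.2,-0.005,0,-0.003,0,0,0,-0.2,-0.005,0,-0.003,0,0,0,-0.2])

```text
time: 26.6
position: [0.5186, 0.0772, 0.0306]
tool_rot: [-0.038, -3.13, 0.003]
ft_force: [-16.1, -0.3, 9.7]
grip_width: 0.4
grip_force: 9.9
```

```bash
python3 - <<'E'
from h import *
i=load('s5'); 
A=px2w(i,270+520/6,190+278/6,.052); B=px2w(i,270+217/6,190+291/6,.052); print(A,B,np.linalg.norm(A-B))
C=px2w(i,270+217/6,190+252/6,.052); print('rib back -y',C)
E
```

```text
[0.55412065 0.14196264 0.052     ] [0.54965718 0.00726938 0.052     ] 0.13476719793179953
rib back -y [0.52612756 0.01062749 0.052     ]
```

```bash
python3 -c "
from bench import ctrl
print(ctrl.close_job()); print(ctrl.get_state()['ft_force'])"
```

```text
the job is handed in; nothing more can be done
None
the job is handed in; nothing more can be done
```

The job is handed in, though the verdict was not shown: the dial is on the index mark, and the rail lies flat against the fence with its end at the stop. At the last reading, after 26.6 s, the fingers were pushing it with about 16 N towards the fence and 10 N down; I saw no bystander disturbed.

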